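# Set out the reagent bottles in their colour-matched stands

### The arm

A 6-joint arm with a two-finger parallel gripper is mounted at the origin on a cart in front of the work surface, level with it; the furniture and walls round the work are solid. World frame = base frame: x ahead of the robot, y to its left, z up, the work surface at z = 0. Lengths are in mm, angles in rad, forces in N, time in s.
With the tool pointing down it reaches from about 350 to 975 mm from the base axis. Payload 7.1 kg.
Tool frame: the origin (TCP) lies midway between the tips of the shut fingers; the grasp point (between the pads) lies ctrl.grip_point_offset behind it (ctrl.grip_point_offset is the distance from the TCP to the grasp point, in mm); z points along the fingers, y is the line along which they close (so a half turn about z gives the same grasp; the last joint's range is limited). The gripper opens to 88 mm and grips with 3 to 60 N. Pads are 20 mm wide; open, the fingers measure 115 mm over their backs; the gripper's body (75 mm by 178 mm) begins 61 mm behind the grasp point.
Start: joints at [-1.196, 0.423, 1.63, -0, 1.089, -0.019], TCP at [239.828, -577.137, 222.675] pointing down, gripper open.
Joint ranges: [-3, 3], [-0.9, 2.11], [0.09, 2.58], [-1.31, 4.45], [0.11, 2.69], [-2.54, 2.54]. Speed limits (rad/s): [2.39, 2.39, 3.01, 3.14, 3.14, 3.14].

### API

Orientations are given as a rotation vector (axis times angle).
In Python, from workcell import ctrl gives the robot as it stands.
- The arm moves only by the tool apply_moves, never from a script. Its argument "targets" is a list of rows, each an object of numbers: "tx", "ty", "tz": the shift along the world's x, y, z in m; "spin": the turn about the world's z in degrees. In form: [{"tx": .., "ty": .., "tz": .., "spin": ..}, ...]. A call has exactly 8 rows; each row is the pose to reach, as a shift and turn from the pose commanded when the call began; what a row does not reach only later rows make up. A row lasts 1/10 s, in which the tool goes at most 50 mm and 8.59 degrees, less where a joint would pass 70% of its speed; a pose out of reach is approached as far as the arm can. A call with a gripper value outside its range is refused whole. "gripper" is the closure, from -1 (fully open) to 1 (shut), set as the call begins (left out, the last holds). The fingers move at their own pace and stop on an object; the grip force is fixed at half the most. Time passes only in rows, so rows that repeat a pose let the fingers close, or fill a call up. It gives the time, the measured TCP pose, the force, the opening and the grip force at its end, in the units of the state.
- ctrl.get_obs(): the state, without advancing time (a new reading comes with each control period).
- ctrl.get_image(name): name is "scene" or "top" or "wrist"; returns the picture (384x512x3 uint8, red, green, blue); there is no depth.
- ctrl.get_calibration(name): a dict with "fov_y" (degrees; the focal length in pixels is half the picture's height over the tangent of half this angle, whatever the lens; pixels are square), "cx", "cy" (the principal point, pixels), "rvec" (rotation vector, rad) and "tvec" (3), from world to camera coordinates, as OpenCV has them. Camera axes: x right, y down, z forward; pixel columns grow to the right and rows downward; lengths in mm; the calibration is good to about 2 mm. A picture is of the moment at which its call begins: read the wrist's pose just before it. get_calibration takes no time and is no camera call; for the wrist camera it gives the pose at the moment of the call.
- ctrl.close_job(): hands the job in; it is judged then, once.
Trained networks look in the newest picture that a camera, given by its name, has taken for a name from the list of things; names that differ only in an ending like _2 or _b are one class to them, and where a whole thing is asked for, a point or a joint stands for the part that bears it (a point fixed in the world has none). Each returns a list of dicts, best first, with "score" (0 to 1); they miss things now and then, are a little off and sometimes report something else, mostly with a low value. They report only what shows in the picture. A call takes as long as a camera call. They do not tell look-alikes from the thing itself.
- ctrl.outline_of(name, camera): "pixels" (384x512 bool, what is visible of it) and "box" ([left, top, right, bottom] in pixels, round what is visible of it).
- ctrl.pinpoint(name, camera): "uv" ([column, row] in pixels: a listed point, or the origin of a listed thing).
The state is a dict: "t": time; "qpos": joint angles; "qvel": joint speeds; "joint_torque": joint torques, N m; "ee_pos": TCP position; "orientation": TCP orientation; "ft_force": force on the tool from outside, world axes, zero at the start; "moment": the same for the moment, N m; "width": finger opening in mm; "grasp_force": force on a finger pad.
Only numpy, scipy, OpenCV 4.12 (cv2) and the standard library are available. Lean on these libraries where they do the work, as an engineer would, in place of code of your own. Each camera call takes 0.05 s, during which the arm holds its last target. There are 200 camera calls.

### The job

Set out the reagents for the plating run: move the stack of petri dishes out of the white stand into the green tray, and stand each reagent bottle in its own stand: the white bottle with the blue cap in the blue stand, the clear bottle in the white stand, the small amber bottle in the orange stand. Each must stand upright and flat inside the rim; keep everything upright, set things down rather than dropping them, and leave the label roll and the blue cryo box where they are.

Things in the scene. Friction and masses are not known exactly. Their poses are not given: they have to be found in the camera images.
- bottle_blue: opaque white reagent bottle with a blue screw cap, standing on the bench; body 64 mm across up to its shoulder at 105 mm, cap 39 mm across from there to the top at 125 mm; about 0.18 kg; origin at the centre of its underside, z up the bottle
- bottle_clear: clear reagent bottle with a whitish-grey screw cap, standing on the bench; body 60 mm across up to its shoulder at 109 mm, cap 37 mm across from there to the top at 130 mm; about 0.15 kg; origin at the centre of its underside, z up the bottle
- bottle_amber: small amber-brown reagent bottle with a black screw cap, standing on the bench; body 48 mm across up to its shoulder at 84 mm, cap 31 mm across from there to the top at 100 mm; about 0.11 kg; origin at the centre of its underside, z up the bottle
- petri_dishes: two clear petri dishes with a pinkish filling, one on the other, that move as one piece: a disc 62 mm across and 29 mm high, about 0.05 kg; at the start it stands inside the white stand; origin at the centre of its underside, z up
- stand_blue: blue bottle stand; round, fixed to the bench, floor 3 mm above the bench, rim top 7 mm above the bench, thin black rubber disc on the floor, recess 84 mm across inside, 102 mm over all; origin at its centre at bench level, z up
- stand_white: white bottle stand; round, fixed to the bench, floor 3 mm above the bench, rim top 7 mm above the bench, thin black rubber disc on the floor, recess 84 mm across inside, 102 mm over all; the petri dishes occupy it at the start; origin at its centre at bench level, z up
- stand_orange: orange bottle stand; round, fixed to the bench, floor 3 mm above the bench, rim top 7 mm above the bench, thin black rubber disc on the floor, recess 68 mm across inside, 86 mm over all; origin at its centre at bench level, z up
- tray_green: green square tray for the petri dishes, fixed to the bench; 94 mm square, recess 82 mm square, floor 3 mm and rim top 7 mm above the bench, thin black rubber disc on the floor; origin at its centre at bench level, z up, x and y along its sides
- paper_roll: bystander: loose white roll of blank labels standing on end, 62 mm across, 48 mm high, among the bottles; origin at the centre of its underside
- cryo_box: bystander: loose blue box with a white lid, 77 mm square, 52 mm high; origin at the centre of its underside
There are look-alikes about, which are no part of the job. There is more than one size of the stand_white; the one meant has the size given above.

How it is judged:
By the outcome, as a careful person would: the job done as asked, in the order asked, and still so for the second after the job is handed in, with the robot touching nothing.
It also fails if it takes over 106 s, if anything falls off the work surface, if the arm or the gripper's body presses on something with over 40 N, if the wrist force passes 120 N, or if a joint passes its speed limit or range.

## Working session

There is one attempt and no reset: what is moved stays moved. The work goes in short steps, Python scripts to look and compute and a tool call to move; the robot and the scene stay as the last step left them, time stands still between calls to the robot, and variables do not carry over. Pictures are saved under pics/ and viewed, at most 14 in all, crops included, and the job is handed in when it is done.

Besides the shell and the picture viewer there is one more tool, called after "Emit:" as name([rows], argument=value, ...), one row to a line, values as JSON. apply_moves: Moves the arm, as the interface text tells. Its arguments: {"type":"object","properties":{"targets":{"type":"array"},"gripper":{"type":"number"}},"required":["targets"]}

```bash
mkdir -p pics
cat > h.py <<'E'
import numpy as np, cv2
from workcell import ctrl
def cal(n):
    c=ctrl.get_calibration(n); f=192/np.tan(np.radians(c["fov_y"])/2)
    return f,c["cx"],c["cy"],cv2.Rodrigues(np.array(c["rvec"],float))[0],np.array(c["tvec"],float)
def ray(n,uv,z,C=None):
    f,cx,cy,R,t=C or cal(n)
    d=R.T@np.array([(uv[0]-cx)/f,(uv[1]-cy)/f,1]); o=-R.T@t
    return (o+d*(z-o[2])/d[2])
def proj(n,p,C=None):
    f,cx,cy,R,t=C or cal(n); q=R@np.array(p,float)+t
    return np.array([f*q[0]/q[2]+cx,f*q[1]/q[2]+cy])
def snap(n,fn):
    im=ctrl.get_image(n); cv2.imwrite("pics/"+fn,cv2.cvtColor(im,cv2.COLOR_RGB2BGR)); return im
E
python3 - <<'E'
from h import *
np.set_printoptions(precision=1,suppress=True)
for n in("top","scene"):
    snap(n,n+"0.png"); C=cal(n); print(n,ctrl.get_calibration(n), -C[3].T@C[4])
    for k in"bottle_blue bottle_clear bottle_amber petri_dishes stand_blue stand_white stand_orange tray_green paper_roll cryo_box".split():
        for r in ctrl.pinpoint(k,n)[:3]:
            z=3 if k=="petri_dishes" else 0
            print(k,round(r["score"],2),np.array(r["uv"]),ray(n,r["uv"],z,C)[:2])
o=ctrl.get_obs();print(o, ctrl.grip_point_offset)
a=cv2.imread("pics/top0.png");b=cv2.imread("pics/scene0.png")
E
```

```text
top {'fov_y': 44.33260279924049, 'cx': 258.3621998815166, 'cy': 193.5357722953413, 'rvec': array([ 2.1, -2.2,  0.1]), 'tvec': array([ 203.4,  503.8, 1687. ])} [ 325.7  166.7 1734.1]
bottle_blue 0.68 [235.5 164.5] [624.2 270.7]
bottle_clear 0.59 [272.  171.1] [595.1 135.5]
bottle_amber 0.75 [193.5 200.8] [493.1 429.5]
bottle_amber 0.43 [234.2 167.7] [612.3 275.8]
petri_dishes 0.69 [246.7 219.5] [417.9 234.2]
stand_white 0.94 [144.7 191.2] [534.5 610.8]
stand_white 0.86 [248.8 220.4] [414.5 226.7]
stand_white 0.51 [202.1 227.9] [392.  399.3]
stand_orange 0.61 [330.3 214.5] [427.2 -73.4]
tray_green 0.63 [374.3 210.5] [ 437.1 -235.2]
tray_green 0.3 [269.2 171.8] [592.8 146. ]
paper_roll 0.52 [314.8 178.7] [561.6 -22.1]
cryo_box 0.59 [367.4 170.1] [ 587.7 -218. ]
cryo_box 0.42 [333.3 211.2] [439.  -84.9]
scene {'fov_y': 57.00536125644087, 'cx': 257.2572113778828, 'cy': 198.72618227406994, 'rvec': array([ 0.9, -2.6,  1. ]), 'tvec': array([493.9, 130.8, 947.5])} [ 74.3 730.5 787.2]
bottle_blue 0.86 [203.9 201.4] [619.  263.2]
bottle_clear 0.7 [236.4 178.2] [604.3 128.3]
bottle_clear 0.48 [3
[... 357 characters left out ...]
.82 [319.  158.9] [ 442.7 -110.7]
tray_green 0.88 [339.7 141.7] [ 430.9 -234.3]
tray_green 0.17 [290.3 194. ] [430.7  81.9]
paper_roll 0.76 [277.5 156.9] [559.  -34.6]
paper_roll 0.19 [318.6 162. ] [435.9 -96.5]
cryo_box 0.69 [300.2 129.2] [ 580.3 -210.9]
cryo_box 0.51 [194.8 256.6] [506.2 420.1]
{'t': 1.1, 'qpos': array([-1.2,  0.4,  1.6,  0. ,  1.1, -0. ]), 'qvel': array([-0., -0., -0.,  0., -0.,  0.]), 'joint_torque': array([  0. , -54.5, -27.4,   0.1,   0. ,   0. ]), 'ee_pos': array([ 239.8, -577.1,  222.7]), 'orientation': array([-3.1, -0.6, -0. ]), 'ft_force': array([0.2, 0.7, 0.8]), 'moment': array([-0.1, -0. , -0. ]), 'grasp_force': 0.0, 'width': 87.84110713827066} 18.700000000000003
```

View pics/top0.png

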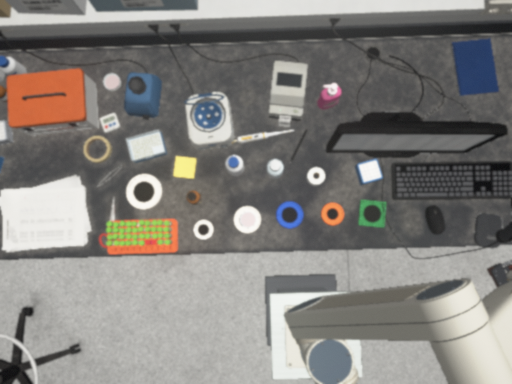

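View pics/scene0.png

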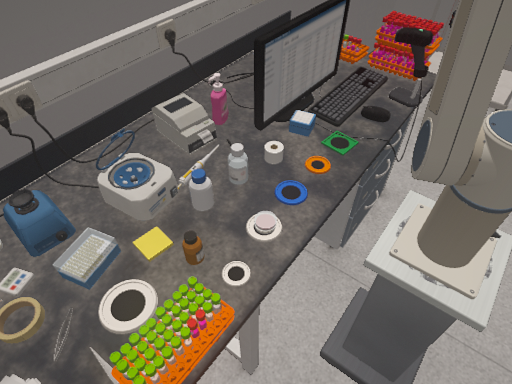

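The top view shows the row of stands: decoy rings at (144,191) and (203,230), the white stand with the dishes at (247,219), blue (290,214), orange (332,213) and green tray (372,213). The bottles are at (234,163), (275,167) and (193,197). Next I refine positions from the outlines in both views.

Run:
```python
from h import *
from scipy.optimize import least_squares
np.set_printoptions(precision=1,suppress=True)
D={"bottle_blue":(32,0,105,19.5,125,(621,267)),"bottle_clear":(30,0,109,18.5,130,(600,132)),"bottle_amber":(24,0,84,15.5,100,(500,423)),
"petri_dishes":(31,3.5,32.5,31,32.5,(418,228)),"stand_blue":(51,0,7,51,7,(428,78)),"stand_white":(51,0,7,51,7,(414,228)),"stand_orange":(43,0,7,43,7,(435,-92)),"tray_green":(0,0,7,0,7,(434,-235))}
a=np.linspace(0,2*np.pi,60)
def hull(x,y,d,C,n):
    P=[]
    for r,z in((d[0],d[1]),(d[0],d[2]),(d[3],d[2]),(d[3],d[4])):
        if r: P+=[proj(n,(x+r*np.cos(t),y+r*np.sin(t),z),C) for t in a]
        else: P+=[proj(n,(x+i*47,y+j*47,z),C) for i in(-1,1) for j in(-1,1)]
    return cv2.convexHull(np.array(P,np.float32))
for n in("top","scene"):
    im=ctrl.get_image(n); C=cal(n)
    for k,d in D.items():
        best=None
        for r in ctrl.outline_of(k,n):
            l,t,rr,b=r["box"]; h=hull(*d[5],d,C,n).reshape(-1,2); c=(h.min(0)+h.max(0))/2
            e=np.hypot((l+rr)/2-c[0],(t+b)/2-c[1])
            if e<12 and (best is None or r["score"]>best["score"]): best=r
        if best is None: print(n,k,"none"); continue
        m=best["pixels"]; ys,xs=np.nonzero(m); box=np.array([xs.min(),ys.min(),xs.max()+1,ys.max()+1])-.5
        def f(p):
            h=hull(p[0],p[1],d,C,n).reshape(-1,2); return np.r_[h.min(0),h.max(0)]-box
        s=least_squares(f,d[5],diff_step=1e-3)
        print(n,k,round(best["score"],2),s.x,s.fun)
o=ctrl.get_obs();R=cv2.Rodrigues(o["orientation"])[0];print(R)
```

```text
top bottle_blue 0.68 [612.3 272. ] [-0.3 -0.6  0.3  0.7]
top bottle_clear 0.84 [596.5 128.1] [ 0.4 -0.2 -0.4  0.2]
top bottle_amber 0.56 [500.3 420.4] [-0.9 -0.7  0.9  0.8]
top petri_dishes 0.81 [418.5 228.6] [-0.1 -0.2  0.2  0.2]
top stand_blue 0.75 [431.6  78.5] [-0.4  0.1  0.4 -0.1]
top stand_white 0.75 [419.7 233. ] [-0.4 -0.4  0.4  0.4]
top stand_orange 0.57 [430.5 -79.2] [-0.4 -0.8  0.4  0.8]
top tray_green 0.56 [ 426.2 -223.3] [ 0.2 -0.3 -0.2  0.3]
scene bottle_blue 0.66 [616.4 269.5] [-1.3 -1.   1.4  0.8]
scene bottle_clear 0.75 [599.2 124. ] [-0.4 -0.5  0.5  0.4]
scene bottle_amber 0.56 [502.8 421. ] [-0.2 -1.   0.3  1. ]
scene petri_dishes 0.71 [422.7 227. ] [-0.3 -1.1  0.3  1. ]
scene stand_blue 0.96 [434.3  76.2] [ 0.2 -0.5 -0.2  0.5]
scene stand_white 0.82 [417.7 237.6] [-0.4 -2.6  0.4  2.2]
scene stand_orange 0.76 [430.5 -82. ] [-0.8 -0.7  0.8  0.6]
scene tray_green 0.85 [ 428.9 -228.3] [-0.5 -0.8  0.5  0.6]
[[ 0.9  0.4  0. ]
 [ 0.4 -0.9 -0. ]
 [ 0.   0.  -1. ]]
```

Emit:
apply_moves([
  {"tx": 0.01, "ty": 0.02, "tz": 0.01, "spin": 0},
  {"tx": 0.03, "ty": 0.06, "tz": 0.02, "spin": 0},
  {"tx": 0.05, "ty": 0.1, "tz": 0.03, "spin": 0},
  {"tx": 0.07, "ty": 0.145, "tz": 0.04, "spin": 0},
  {"tx": 0.09, "ty": 0.19, "tz": 0.05, "spin": 0},
  {"tx": 0.11, "ty": 0.235, "tz": 0.06, "spin": 0},
  {"tx": 0.13, "ty": 0.28, "tz": 0.07, "spin": 0},
  {"tx": 0.15, "ty": 0.325, "tz": 0.08, "spin": 0},
], gripper=-1)

```text
t: 2.8
ee_pos: [389.7, -251.5, 303.1]
orientation: [3.081, 0.614, 0.001]
ft_force: [1.3, -0.4, -0.4]
width: 88.0
grasp_force: 0.0
```

Emit:
apply_moves([
  {"tx": 0.015, "ty": 0.04, "tz": 0, "spin": 0},
  {"tx": 0.03, "ty": 0.085, "tz": 0, "spin": 0},
  {"tx": 0.035, "ty": 0.11, "tz": 0, "spin": 0},
  {"tx": 0.04, "ty": 0.115, "tz": 0, "spin": 0},
  {"tx": 0.04, "ty": 0.115, "tz": 0, "spin": 0},
  {"tx": 0.04, "ty": 0.115, "tz": 0, "spin": 0},
  {"tx": 0.04, "ty": 0.115, "tz": 0, "spin": 0},
  {"tx": 0.04, "ty": 0.115, "tz": 0, "spin": 0},
])

```text
t: 3.6
ee_pos: [429.1, -139.2, 302.3]
orientation: [-3.081, -0.612, 0.0]
ft_force: [-0.4, 0.7, 0.1]
width: 87.4
grasp_force: 0.0
```

```bash
cat > m.py <<'E'
from h import *
from scipy.optimize import least_squares
np.set_printoptions(precision=1,suppress=True)
# fit a known outline (list of (radius,z)) to wrist masks
D={"bottle_blue":[(32,0),(32,105),(19.5,105),(19.5,125)],"bottle_clear":[(30,0),(30,109),(18.5,109),(18.5,130)],"bottle_amber":[(24,0),(24,84),(15.5,84),(15.5,100)],
"petri_dishes":[(31,3.5),(31,32.5)],"stand_blue":[(51,0),(51,7)],"stand_white":[(51,0),(51,7)],"stand_orange":[(43,0),(43,7)],"tray_green":[(-47,0),(-47,7)]}
A=np.linspace(0,2*np.pi,60)
def meas(names,n="wrist"):
    C=cal(n); print(n,"cam",-C[3].T@C[4],"tcp",ctrl.get_obs()["ee_pos"],"t",ctrl.get_obs()["t"])
    for k in names:
        for r in ctrl.outline_of(k,n)[:2]:
            ys,xs=np.nonzero(r["pixels"]); box=np.array([xs.min(),ys.min(),xs.max()+1,ys.max()+1])-.5
            def f(p):
                P=[]
                for q,z in D[k]:
                    P+=[proj(n,(p[0]+q*np.cos(t),p[1]+q*np.sin(t),z),C) for t in A] if q>0 else [proj(n,(p[0]+i*47,p[1]+j*47,z),C) for i in(-1,1) for j in(-1,1)]
                P=np.array(P); return np.r_[P.min(0),P.max(0)]-box
            w=np.array([box[0]>2,box[1]>2,box[2]<509,box[3]<381],float)
            s=least_squares(lambda p:f(p)*w,ray(n,((box[0]+box[2])/2,(box[1]+box[3])/2),5,C)[:2],diff_step=1e-3)
            print(k,round(r["score"],2),s.x,s.fun,w)
E
python3 - <<'E'
from m import *
snap("wrist","w1.png"); meas(["tray_green","stand_orange"])
E
```

```text
wrist cam [ 506.6 -107.7  464.2] tcp [ 429.1 -139.1  302.4] t 3.65
tray_green 0.71 [ 429.3 -226.5] [ 0.4  0.5 -0.4 -0.6] [1. 1. 1. 1.]
tray_green 0.47 [432.1  75.1] [-5.7 -7.3  5.6  9.1] [1. 1. 1. 1.]
stand_orange 0.9 [433.6 -82. ] [-0.4 -1.1  0.4  1.3] [1. 1. 1. 1.]
```

View pics/w1.png

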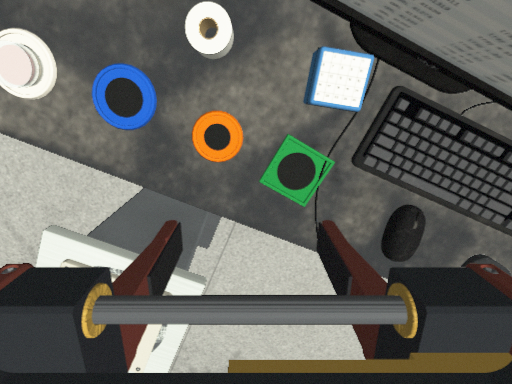

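The wrist view shows the tray at (297,171), the orange stand at (217,136), the blue stand at (125,97), and the white stand with dishes at the left edge. The way is clear.

Emit:
apply_moves([
  {"tx": 0, "ty": 0.03, "tz": 0, "spin": 0},
  {"tx": 0, "ty": 0.075, "tz": -0.01, "spin": 0},
  {"tx": 0, "ty": 0.12, "tz": -0.02, "spin": 0},
  {"tx": -0.01, "ty": 0.165, "tz": -0.04, "spin": 0},
  {"tx": -0.01, "ty": 0.21, "tz": -0.06, "spin": 0},
  {"tx": -0.01, "ty": 0.255, "tz": -0.08, "spin": 0},
  {"tx": -0.01, "ty": 0.29, "tz": -0.1, "spin": 0},
  {"tx": -0.01, "ty": 0.3, "tz": -0.1, "spin": 0},
])

```text
t: 4.55
ee_pos: [417.8, 163.7, 200.4]
orientation: [3.08, 0.619, -0.006]
ft_force: [-0.9, 0.9, -0.6]
width: 88.1
grasp_force: 0.0
```

Emit:
apply_moves([
  {"tx": 0, "ty": 0.03, "tz": 0, "spin": 0},
  {"tx": 0, "ty": 0.05, "tz": 0, "spin": 0},
  {"tx": 0, "ty": 0.06, "tz": 0, "spin": 0},
  {"tx": 0, "ty": 0.065, "tz": 0, "spin": 0},
  {"tx": 0, "ty": 0.065, "tz": 0, "spin": 0},
  {"tx": 0, "ty": 0.065, "tz": 0, "spin": 0},
  {"tx": 0, "ty": 0.065, "tz": 0, "spin": 0},
  {"tx": 0, "ty": 0.065, "tz": 0, "spin": 0},
])

```text
t: 5.35
ee_pos: [419.4, 226.1, 202.5]
orientation: [3.081, 0.613, -0.0]
ft_force: [-1.0, -1.0, 0.3]
width: 87.9
grasp_force: 0.0
```

Run:
```python
from m import *
snap("wrist","w2.png"); meas(["petri_dishes","stand_white","stand_blue","bottle_blue","bottle_clear","bottle_amber"])
```

```text
wrist cam [496.8 257.8 364.3] tcp [419.4 226.3 202.5] t 5.4
petri_dishes 0.7 [419.8 228. ] [-0.2 -0.8  0.2  0.8] [1. 1. 1. 1.]
petri_dishes 0.2 [428.3 234.8] [ 12.   10.  -12.  -11.1] [1. 1. 1. 1.]
stand_white 0.92 [386.7 393. ] [-12.4 -10.5  12.8  13.7] [1. 1. 1. 1.]
stand_blue 0.85 [434.7  77.3] [-2.3 -1.2  2.2  1.6] [1. 1. 1. 1.]
bottle_blue 0.68 [612.5 280.2] [-14.5  -0.   14.4   1.8] [1. 0. 1. 1.]
bottle_clear 0.65 [595.1 123.4] [-0.4 -2.6  0.3  4.4] [1. 1. 1. 1.]
bottle_amber 0.88 [505.4 422.9] [-0.6 -0.   0.9  0.1] [1. 0. 1. 1.]
```

View pics/w2.png

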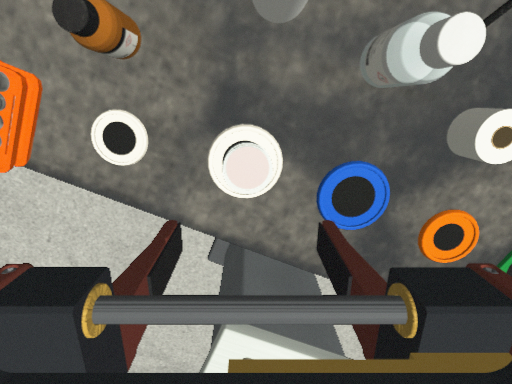

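The view shows the dishes at (246,166) inside the white stand at (245,161), with the TCP directly above them. I go straight down.

Emit:
apply_moves([
  {"tx": 0, "ty": 0, "tz": -0.03, "spin": 0},
  {"tx": 0, "ty": 0, "tz": -0.07, "spin": 0},
  {"tx": 0, "ty": 0, "tz": -0.11, "spin": 0},
  {"tx": 0, "ty": 0, "tz": -0.145, "spin": 0},
  {"tx": 0, "ty": 0, "tz": -0.17, "spin": 0},
  {"tx": 0, "ty": 0, "tz": -0.185, "spin": 0},
  {"tx": 0, "ty": 0, "tz": -0.19, "spin": 0},
  {"tx": 0, "ty": 0, "tz": -0.19, "spin": 0},
])

```text
t: 6.5
ee_pos: [419.1, 226.6, 12.0]
orientation: [3.081, 0.615, -0.002]
ft_force: [1.5, -0.4, -1.0]
width: 87.8
grasp_force: 0.0
```

Emit:
apply_moves([
  {"tx": 0, "ty": 0, "tz": 0, "spin": 0},
  {"tx": 0, "ty": 0, "tz": 0, "spin": 0},
  {"tx": 0, "ty": 0, "tz": 0, "spin": 0},
  {"tx": 0, "ty": 0, "tz": 0, "spin": 0},
  {"tx": 0, "ty": 0, "tz": 0, "spin": 0},
  {"tx": 0, "ty": 0, "tz": 0, "spin": 0},
  {"tx": 0, "ty": 0, "tz": 0, "spin": 0},
  {"tx": 0, "ty": 0, "tz": 0, "spin": 0},
], gripper=1)

```text
t: 7.3
ee_pos: [419.8, 227.0, 13.2]
orientation: [-3.081, -0.614, -0.002]
ft_force: [-1.2, 0.1, 8.0]
width: 61.7
grasp_force: 30.0
```

Emit:
apply_moves([
  {"tx": 0, "ty": 0, "tz": 0.01, "spin": 0},
  {"tx": 0, "ty": 0, "tz": 0.025, "spin": 0},
  {"tx": 0, "ty": 0, "tz": 0.045, "spin": 0},
  {"tx": 0, "ty": -0.01, "tz": 0.06, "spin": 0},
  {"tx": 0, "ty": -0.03, "tz": 0.07, "spin": 0},
  {"tx": 0, "ty": -0.06, "tz": 0.075, "spin": 0},
  {"tx": 0, "ty": -0.095, "tz": 0.08, "spin": 0},
  {"tx": 0, "ty": -0.13, "tz": 0.08, "spin": 0},
])

```text
t: 8.1
ee_pos: [419.6, 95.8, 93.6]
orientation: [3.081, 0.616, 0.003]
ft_force: [0.7, -0.7, -1.2]
width: 62.1
grasp_force: 30.0
```

Emit:
apply_moves([
  {"tx": 0, "ty": -0.035, "tz": 0, "spin": 0},
  {"tx": 0, "ty": -0.075, "tz": 0, "spin": 0},
  {"tx": 0, "ty": -0.115, "tz": 0, "spin": 0},
  {"tx": 0, "ty": -0.155, "tz": 0, "spin": 0},
  {"tx": 0, "ty": -0.195, "tz": 0, "spin": 0},
  {"tx": 0.005, "ty": -0.235, "tz": 0, "spin": 0},
  {"tx": 0.01, "ty": -0.27, "tz": 0, "spin": 0},
  {"tx": 0.01, "ty": -0.3, "tz": 0, "spin": 0},
])

```text
t: 8.9
ee_pos: [429.8, -205.4, 93.2]
orientation: [3.08, 0.613, 0.002]
ft_force: [0.9, 0.0, -0.7]
width: 61.9
grasp_force: 30.0
```

Emit:
apply_moves([
  {"tx": 0, "ty": -0.015, "tz": 0, "spin": 0},
  {"tx": 0, "ty": -0.022, "tz": 0, "spin": 0},
  {"tx": 0, "ty": -0.024, "tz": -0.01, "spin": 0},
  {"tx": 0, "ty": -0.0245, "tz": -0.025, "spin": 0},
  {"tx": 0, "ty": -0.0245, "tz": -0.04, "spin": 0},
  {"tx": 0, "ty": -0.0245, "tz": -0.05, "spin": 0},
  {"tx": 0, "ty": -0.0245, "tz": -0.06, "spin": 0},
  {"tx": 0, "ty": -0.0245, "tz": -0.065, "spin": 0},
])

```text
t: 9.7
ee_pos: [428.9, -226.9, 26.4]
orientation: [-3.08, -0.616, 0.002]
ft_force: [-0.3, 0.8, -0.8]
width: 61.1
grasp_force: 30.0
```

Commanded z is 27.7. I lower 15 mm gently and check contact.

Emit:
apply_moves([
  {"tx": 0, "ty": 0, "tz": -0.005, "spin": 0},
  {"tx": 0, "ty": 0, "tz": -0.008, "spin": 0},
  {"tx": 0, "ty": 0, "tz": -0.011, "spin": 0},
  {"tx": 0, "ty": 0, "tz": -0.013, "spin": 0},
  {"tx": 0, "ty": 0, "tz": -0.014, "spin": 0},
  {"tx": 0, "ty": 0, "tz": -0.0145, "spin": 0},
  {"tx": 0, "ty": 0, "tz": -0.015, "spin": 0},
  {"tx": 0, "ty": 0, "tz": -0.015, "spin": 0},
])

```text
t: 10.5
ee_pos: [429.4, -227.8, 13.1]
orientation: [3.081, 0.614, 0.0]
ft_force: [-1.5, 0.3, 7.3]
width: 61.6
grasp_force: 30.0
```

Emit:
apply_moves([
  {"tx": 0, "ty": 0, "tz": 0, "spin": 0},
  {"tx": 0, "ty": 0, "tz": 0, "spin": 0},
  {"tx": 0, "ty": 0, "tz": 0, "spin": 0},
  {"tx": 0, "ty": 0, "tz": 0, "spin": 0},
  {"tx": 0, "ty": 0, "tz": 0, "spin": 0},
  {"tx": 0, "ty": 0, "tz": 0, "spin": 0},
  {"tx": 0, "ty": 0, "tz": 0, "spin": 0},
  {"tx": 0, "ty": 0, "tz": 0, "spin": 0},
], gripper=-1)

```text
t: 11.3
ee_pos: [429.3, -227.7, 12.4]
orientation: [-3.081, -0.615, 0.0]
ft_force: [0.5, 0.4, 0.2]
width: 87.8
grasp_force: 0.0
```

Emit:
apply_moves([
  {"tx": 0, "ty": 0, "tz": 0.02, "spin": 0},
  {"tx": 0, "ty": 0, "tz": 0.05, "spin": 0},
  {"tx": 0, "ty": 0, "tz": 0.095, "spin": 0},
  {"tx": 0, "ty": 0, "tz": 0.14, "spin": 0},
  {"tx": 0, "ty": 0, "tz": 0.185, "spin": 0},
  {"tx": 0, "ty": 0.02, "tz": 0.225, "spin": 0},
  {"tx": 0, "ty": 0.05, "tz": 0.255, "spin": 0},
  {"tx": 0, "ty": 0.09, "tz": 0.27, "spin": 0},
])

```text
t: 12.1
ee_pos: [430.4, -138.0, 285.5]
orientation: [3.079, 0.611, 0.007]
ft_force: [1.4, -0.1, -0.2]
width: 88.4
grasp_force: 0.0
```

Emit:
apply_moves([
  {"tx": 0.005, "ty": 0.045, "tz": 0, "spin": 0},
  {"tx": 0.01, "ty": 0.09, "tz": 0, "spin": 0},
  {"tx": 0.015, "ty": 0.135, "tz": 0, "spin": 0},
  {"tx": 0.02, "ty": 0.18, "tz": 0, "spin": 0},
  {"tx": 0.025, "ty": 0.225, "tz": 0, "spin": 0},
  {"tx": 0.03, "ty": 0.27, "tz": 0, "spin": 0},
  {"tx": 0.04, "ty": 0.315, "tz": 0, "spin": 0},
  {"tx": 0.05, "ty": 0.355, "tz": 0, "spin": 0},
])

```text
t: 12.9
ee_pos: [479.1, 219.5, 282.5]
orientation: [-3.081, -0.616, -0.0]
ft_force: [0.4, -1.5, -0.3]
width: 87.6
grasp_force: 0.0
```

Emit:
apply_moves([
  {"tx": 0, "ty": 0.01, "tz": 0, "spin": 0},
  {"tx": 0, "ty": 0.012, "tz": 0, "spin": 0},
  {"tx": 0, "ty": 0.012, "tz": 0, "spin": 0},
  {"tx": 0, "ty": 0.012, "tz": 0, "spin": 0},
  {"tx": 0, "ty": 0.012, "tz": 0, "spin": 0},
  {"tx": 0, "ty": 0.012, "tz": 0, "spin": 0},
  {"tx": 0, "ty": 0.012, "tz": 0, "spin": 0},
  {"tx": 0, "ty": 0.012, "tz": 0, "spin": 0},
])

```text
t: 13.7
ee_pos: [479.4, 228.9, 282.5]
orientation: [-3.081, -0.614, -0.0]
ft_force: [0.3, 0.2, 0.4]
width: 87.7
grasp_force: 0.0
```

Run:
```python
from m import *
snap("wrist","w3.png"); meas(["stand_white","stand_blue","bottle_blue","bottle_clear","bottle_amber"])
```

```text
wrist cam [556.8 260.6 444.3] tcp [479.4 229.  282.5] t 13.75
stand_white 0.84 [423.  232.8] [-1.  -0.5  1.   0.6] [1. 1. 1. 1.]
stand_white 0.83 [525.2 595.9] [-0. -0. -0. -0.] [0. 0. 1. 1.]
stand_blue 0.67 [435.2  77.5] [-0.9 -0.8  0.9  1. ] [1. 1. 1. 1.]
stand_blue 0.19 [422.1 232.5] [-1.  -0.9  1.   1.1] [1. 1. 1. 1.]
bottle_clear 0.72 [599.1 126.8] [-1.1 -1.2  0.8  1.4] [1. 1. 1. 1.]
bottle_clear 0.64 [444.8 236.3] [ 6.9 -1.8 -6.9  1.1] [1. 1. 1. 1.]
bottle_amber 0.58 [438.6 234.6] [ 12.4   5.7 -12.4  -5.7] [1. 1. 1. 1.]
bottle_amber 0.56 [503.3 422.6] [-0.7 -0.8  0.9  0.9] [1. 1. 1. 1.]
```

View pics/w3.png

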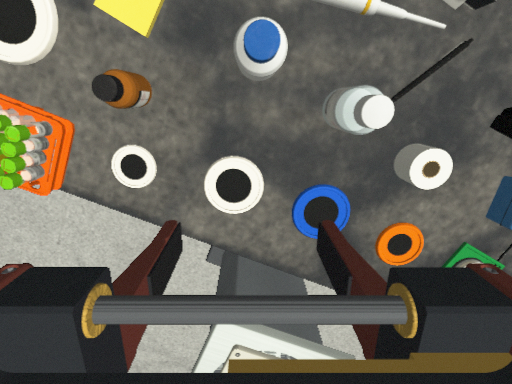

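The view shows the blue bottle with its cap at about (262,40), clear bottle cap (376,112), amber cap (107,87), the empty white stand (234,185) and the blue stand (321,211). I compute the blue bottle's position from the cap.

Run:
```python
from m import *
im=cv2.cvtColor(cv2.imread("pics/w3.png"),cv2.COLOR_BGR2HSV)
m=cv2.inRange(im,(95,120,60),(125,255,255)); m[90:]=0
ys,xs=np.nonzero(m); print(xs.min(),xs.max(),ys.min(),ys.max())
C=cal("wrist"); A=np.linspace(0,6.28,60)
def f(p):
    P=np.array([proj("wrist",(p[0]+19.5*np.cos(t),p[1]+19.5*np.sin(t),z),C) for t in A for z in(105,125)]);return np.r_[P.min(0),P.max(0)]-[xs.min()-.5,ys.min()-.5,xs.max()+.5,ys.max()+.5]
s=least_squares(f,(614,271),diff_step=1e-3);print(s.x,s.fun)
```

```text
244 279 20 62
[615.7 271.5] [-0.9 -0.7  0.9  0.8]
```

Emit:
apply_moves([
  {"tx": 0.03, "ty": 0.01, "tz": -0.01, "spin": 0},
  {"tx": 0.065, "ty": 0.02, "tz": -0.03, "spin": 0},
  {"tx": 0.1, "ty": 0.03, "tz": -0.05, "spin": 0},
  {"tx": 0.125, "ty": 0.038, "tz": -0.07, "spin": 0},
  {"tx": 0.135, "ty": 0.041, "tz": -0.085, "spin": 0},
  {"tx": 0.135, "ty": 0.041, "tz": -0.1, "spin": 0},
  {"tx": 0.135, "ty": 0.041, "tz": -0.11, "spin": 0},
  {"tx": 0.135, "ty": 0.041, "tz": -0.125, "spin": 0},
])

```text
t: 14.8
ee_pos: [614.0, 270.3, 157.4]
orientation: [-3.081, -0.615, -0.001]
ft_force: [0.5, -0.4, 0.2]
width: 87.8
grasp_force: 0.0
```

Emit:
apply_moves([
  {"tx": 0, "ty": 0, "tz": -0.02, "spin": 0},
  {"tx": 0, "ty": 0, "tz": -0.04, "spin": 0},
  {"tx": 0, "ty": 0, "tz": -0.06, "spin": 0},
  {"tx": 0, "ty": 0, "tz": -0.075, "spin": 0},
  {"tx": 0, "ty": 0, "tz": -0.085, "spin": 0},
  {"tx": 0, "ty": 0, "tz": -0.092, "spin": 0},
  {"tx": 0, "ty": 0, "tz": -0.095, "spin": 0},
  {"tx": 0, "ty": 0, "tz": -0.095, "spin": 0},
])

```text
t: 15.6
ee_pos: [614.5, 270.3, 62.5]
orientation: [-3.081, -0.614, -0.0]
ft_force: [1.0, 0.8, -0.5]
width: 87.8
grasp_force: 0.0
```

Emit:
apply_moves([
  {"tx": 0, "ty": 0, "tz": 0, "spin": 0},
  {"tx": 0, "ty": 0, "tz": 0, "spin": 0},
  {"tx": 0, "ty": 0, "tz": 0, "spin": 0},
  {"tx": 0, "ty": 0, "tz": 0, "spin": 0},
  {"tx": 0, "ty": 0, "tz": 0, "spin": 0},
  {"tx": 0, "ty": 0, "tz": 0, "spin": 0},
  {"tx": 0, "ty": 0, "tz": 0, "spin": 0},
  {"tx": 0, "ty": 0, "tz": 0, "spin": 0},
], gripper=1)

```text
t: 16.4
ee_pos: [614.6, 270.4, 62.8]
orientation: [-3.081, -0.615, -0.001]
ft_force: [-0.9, 0.3, 4.7]
width: 63.4
grasp_force: 30.0
```

Emit:
apply_moves([
  {"tx": 0, "ty": 0, "tz": 0.008, "spin": 0},
  {"tx": 0, "ty": 0, "tz": 0.022, "spin": 0},
  {"tx": 0, "ty": 0, "tz": 0.04, "spin": 0},
  {"tx": -0.01, "ty": 0, "tz": 0.055, "spin": 0},
  {"tx": -0.03, "ty": 0, "tz": 0.065, "spin": 0},
  {"tx": -0.06, "ty": -0.005, "tz": 0.07, "spin": 0},
  {"tx": -0.09, "ty": -0.02, "tz": 0.07, "spin": 0},
  {"tx": -0.115, "ty": -0.045, "tz": 0.07, "spin": 0},
])

```text
t: 17.2
ee_pos: [498.5, 225.8, 134.1]
orientation: [-3.08, -0.617, -0.003]
ft_force: [0.2, -0.7, -1.2]
width: 63.6
grasp_force: 30.0
```

Emit:
apply_moves([
  {"tx": -0.02, "ty": -0.03, "tz": 0, "spin": 0},
  {"tx": -0.035, "ty": -0.06, "tz": 0, "spin": 0},
  {"tx": -0.05, "ty": -0.09, "tz": 0, "spin": 0},
  {"tx": -0.06, "ty": -0.12, "tz": 0, "spin": 0},
  {"tx": -0.065, "ty": -0.14, "tz": 0, "spin": 0},
  {"tx": -0.065, "ty": -0.149, "tz": 0, "spin": 0},
  {"tx": -0.065, "ty": -0.149, "tz": -0.005, "spin": 0},
  {"tx": -0.065, "ty": -0.149, "tz": -0.015, "spin": 0},
])

```text
t: 18.0
ee_pos: [436.0, 76.8, 118.0]
orientation: [-3.081, -0.614, -0.005]
ft_force: [-0.3, 0.1, -1.7]
width: 63.7
grasp_force: 30.0
```

Emit:
apply_moves([
  {"tx": 0, "ty": 0, "tz": -0.012, "spin": 0},
  {"tx": 0, "ty": 0, "tz": -0.024, "spin": 0},
  {"tx": 0, "ty": 0, "tz": -0.034, "spin": 0},
  {"tx": 0, "ty": 0, "tz": -0.042, "spin": 0},
  {"tx": 0, "ty": 0, "tz": -0.047, "spin": 0},
  {"tx": 0, "ty": 0, "tz": -0.05, "spin": 0},
  {"tx": 0, "ty": 0, "tz": -0.051, "spin": 0},
  {"tx": 0, "ty": 0, "tz": -0.051, "spin": 0},
])

```text
t: 18.8
ee_pos: [434.5, 76.2, 66.5]
orientation: [-3.081, -0.614, -0.0]
ft_force: [0.4, -0.3, -1.4]
width: 63.9
grasp_force: 30.0
```

Emit:
apply_moves([
  {"tx": 0, "ty": 0, "tz": -0.0003, "spin": 0},
  {"tx": 0, "ty": 0, "tz": -0.0005, "spin": 0},
  {"tx": 0, "ty": 0, "tz": -0.0008, "spin": 0},
  {"tx": 0, "ty": 0, "tz": -0.001, "spin": 0},
  {"tx": 0, "ty": 0, "tz": -0.001, "spin": 0},
  {"tx": 0, "ty": 0, "tz": -0.001, "spin": 0},
  {"tx": 0, "ty": 0, "tz": -0.001, "spin": 0},
  {"tx": 0, "ty": 0, "tz": -0.001, "spin": 0},
])

```text
t: 19.6
ee_pos: [434.6, 76.3, 65.8]
orientation: [3.081, 0.615, 0.001]
ft_force: [-0.5, 0.4, 5.5]
width: 63.8
grasp_force: 30.0
```

Contact. Release and rise.

Emit:
apply_moves([
  {"tx": 0, "ty": 0, "tz": 0, "spin": 0},
  {"tx": 0, "ty": 0, "tz": 0, "spin": 0},
  {"tx": 0, "ty": 0, "tz": 0, "spin": 0},
  {"tx": 0, "ty": 0, "tz": 0, "spin": 0},
  {"tx": 0, "ty": 0, "tz": 0, "spin": 0},
  {"tx": 0, "ty": 0, "tz": 0, "spin": 0},
  {"tx": 0, "ty": 0, "tz": 0.005, "spin": 0},
  {"tx": 0, "ty": 0, "tz": 0.015, "spin": 0},
], gripper=-1)

```text
t: 20.4
ee_pos: [433.8, 76.2, 80.5]
orientation: [-3.081, -0.615, 0.002]
ft_force: [-0.7, 0.2, -0.5]
width: 87.9
grasp_force: 0.0
```

Emit:
apply_moves([
  {"tx": 0, "ty": 0, "tz": 0.015, "spin": 0},
  {"tx": 0, "ty": 0, "tz": 0.035, "spin": 0},
  {"tx": 0, "ty": 0, "tz": 0.06, "spin": 0},
  {"tx": 0, "ty": 0, "tz": 0.09, "spin": 0},
  {"tx": 0, "ty": 0, "tz": 0.115, "spin": 0},
  {"tx": 0.02, "ty": 0.005, "tz": 0.13, "spin": 0},
  {"tx": 0.055, "ty": 0.015, "tz": 0.135, "spin": 0},
  {"tx": 0.095, "ty": 0.03, "tz": 0.135, "spin": 0},
])

```text
t: 21.2
ee_pos: [530.5, 106.3, 218.0]
orientation: [3.081, 0.614, 0.005]
ft_force: [0.1, -0.2, -0.6]
width: 87.4
grasp_force: 0.0
```

Emit:
apply_moves([
  {"tx": 0.03, "ty": 0.01, "tz": 0, "spin": 0},
  {"tx": 0.055, "ty": 0.015, "tz": 0, "spin": 0},
  {"tx": 0.067, "ty": 0.018, "tz": -0.005, "spin": 0},
  {"tx": 0.069, "ty": 0.019, "tz": -0.02, "spin": 0},
  {"tx": 0.069, "ty": 0.019, "tz": -0.04, "spin": 0},
  {"tx": 0.069, "ty": 0.019, "tz": -0.06, "spin": 0},
  {"tx": 0.069, "ty": 0.019, "tz": -0.08, "spin": 0},
  {"tx": 0.069, "ty": 0.019, "tz": -0.1, "spin": 0},
])

```text
t: 22.0
ee_pos: [596.1, 124.7, 113.8]
orientation: [-3.081, -0.614, 0.004]
ft_force: [-0.6, -0.1, 0.1]
width: 87.9
grasp_force: 0.0
```

Emit:
apply_moves([
  {"tx": 0, "ty": 0, "tz": -0.015, "spin": 0},
  {"tx": 0, "ty": 0, "tz": -0.03, "spin": 0},
  {"tx": 0, "ty": 0, "tz": -0.04, "spin": 0},
  {"tx": 0, "ty": 0, "tz": -0.046, "spin": 0},
  {"tx": 0, "ty": 0, "tz": -0.049, "spin": 0},
  {"tx": 0, "ty": 0, "tz": -0.05, "spin": 0},
  {"tx": 0, "ty": 0, "tz": -0.05, "spin": 0},
  {"tx": 0, "ty": 0, "tz": -0.05, "spin": 0},
])

```text
t: 22.8
ee_pos: [598.7, 125.3, 66.0]
orientation: [3.081, 0.615, 0.002]
ft_force: [0.3, -0.4, -1.2]
width: 87.4
grasp_force: 0.0
```

Emit:
apply_moves([
  {"tx": 0, "ty": 0, "tz": 0, "spin": 0},
  {"tx": 0, "ty": 0, "tz": 0, "spin": 0},
  {"tx": 0, "ty": 0, "tz": 0, "spin": 0},
  {"tx": 0, "ty": 0, "tz": 0, "spin": 0},
  {"tx": 0, "ty": 0, "tz": 0, "spin": 0},
  {"tx": 0, "ty": 0, "tz": 0, "spin": 0},
  {"tx": 0, "ty": 0, "tz": 0, "spin": 0},
  {"tx": 0, "ty": 0, "tz": 0, "spin": 0},
], gripper=1)

```text
t: 23.6
ee_pos: [598.3, 125.3, 65.5]
orientation: [-3.081, -0.614, -0.0]
ft_force: [-0.5, 0.5, 0.7]
width: 59.9
grasp_force: 29.9
```

Emit:
apply_moves([
  {"tx": 0, "ty": 0, "tz": 0.008, "spin": 0},
  {"tx": 0, "ty": 0, "tz": 0.022, "spin": 0},
  {"tx": 0, "ty": 0, "tz": 0.04, "spin": 0},
  {"tx": -0.01, "ty": 0.005, "tz": 0.055, "spin": 0},
  {"tx": -0.03, "ty": 0.018, "tz": 0.065, "spin": 0},
  {"tx": -0.06, "ty": 0.036, "tz": 0.07, "spin": 0},
  {"tx": -0.09, "ty": 0.054, "tz": 0.07, "spin": 0},
  {"tx": -0.12, "ty": 0.072, "tz": 0.07, "spin": 0},
])

```text
t: 24.4
ee_pos: [477.7, 197.8, 136.8]
orientation: [-3.081, -0.614, -0.003]
ft_force: [-0.1, 0.3, -1.7]
width: 60.2
grasp_force: 29.9
```

Emit:
apply_moves([
  {"tx": -0.025, "ty": 0.015, "tz": 0, "spin": 0},
  {"tx": -0.045, "ty": 0.028, "tz": 0, "spin": 0},
  {"tx": -0.055, "ty": 0.034, "tz": 0, "spin": 0},
  {"tx": -0.057, "ty": 0.035, "tz": -0.003, "spin": 0},
  {"tx": -0.057, "ty": 0.035, "tz": -0.01, "spin": 0},
  {"tx": -0.057, "ty": 0.035, "tz": -0.02, "spin": 0},
  {"tx": -0.057, "ty": 0.035, "tz": -0.03, "spin": 0},
  {"tx": -0.057, "ty": 0.035, "tz": -0.04, "spin": 0},
])

```text
t: 25.2
ee_pos: [421.6, 231.7, 94.1]
orientation: [3.081, 0.613, -0.001]
ft_force: [0.1, 0.3, -0.5]
width: 59.7
grasp_force: 29.9
```

Emit:
apply_moves([
  {"tx": 0, "ty": 0, "tz": -0.01, "spin": 0},
  {"tx": 0, "ty": 0, "tz": -0.017, "spin": 0},
  {"tx": 0, "ty": 0, "tz": -0.022, "spin": 0},
  {"tx": 0, "ty": 0, "tz": -0.025, "spin": 0},
  {"tx": 0, "ty": 0, "tz": -0.026, "spin": 0},
  {"tx": 0, "ty": 0, "tz": -0.027, "spin": 0},
  {"tx": 0, "ty": 0, "tz": -0.027, "spin": 0},
  {"tx": 0, "ty": 0, "tz": -0.027, "spin": 0},
])

```text
t: 26.0
ee_pos: [421.5, 232.4, 68.7]
orientation: [-3.081, -0.615, -0.001]
ft_force: [-0.6, 1.0, -1.6]
width: 60.0
grasp_force: 29.9
```

Emit:
apply_moves([
  {"tx": 0, "ty": 0, "tz": -0.0003, "spin": 0},
  {"tx": 0, "ty": 0, "tz": -0.0005, "spin": 0},
  {"tx": 0, "ty": 0, "tz": -0.0008, "spin": 0},
  {"tx": 0, "ty": 0, "tz": -0.001, "spin": 0},
  {"tx": 0, "ty": 0, "tz": -0.001, "spin": 0},
  {"tx": 0, "ty": 0, "tz": -0.001, "spin": 0},
  {"tx": 0, "ty": 0, "tz": -0.001, "spin": 0},
  {"tx": 0, "ty": 0, "tz": -0.001, "spin": 0},
])

```text
t: 26.8
ee_pos: [421.7, 232.5, 68.3]
orientation: [-3.081, -0.615, -0.002]
ft_force: [-2.2, 0.0, 10.6]
width: 59.7
grasp_force: 29.9
```

Emit:
apply_moves([
  {"tx": 0, "ty": 0, "tz": 0, "spin": 0},
  {"tx": 0, "ty": 0, "tz": 0, "spin": 0},
  {"tx": 0, "ty": 0, "tz": 0, "spin": 0},
  {"tx": 0, "ty": 0, "tz": 0, "spin": 0},
  {"tx": 0, "ty": 0, "tz": 0, "spin": 0},
  {"tx": 0, "ty": 0, "tz": 0, "spin": 0},
  {"tx": 0, "ty": 0, "tz": 0.005, "spin": 0},
  {"tx": 0, "ty": 0, "tz": 0.015, "spin": 0},
], gripper=-1)

```text
t: 27.6
ee_pos: [420.9, 232.0, 82.4]
orientation: [3.081, 0.614, -0.002]
ft_force: [-0.3, 0.6, 1.3]
width: 88.4
grasp_force: 0.0
```

Emit:
apply_moves([
  {"tx": 0, "ty": 0, "tz": 0.015, "spin": 0},
  {"tx": 0, "ty": 0, "tz": 0.035, "spin": 0},
  {"tx": 0, "ty": 0, "tz": 0.06, "spin": 0},
  {"tx": 0, "ty": 0, "tz": 0.09, "spin": 0},
  {"tx": 0, "ty": 0, "tz": 0.115, "spin": 0},
  {"tx": 0.01, "ty": 0.025, "tz": 0.125, "spin": 0},
  {"tx": 0.025, "ty": 0.06, "tz": 0.125, "spin": 0},
  {"tx": 0.04, "ty": 0.1, "tz": 0.125, "spin": 0},
])

```text
t: 28.4
ee_pos: [462.1, 333.0, 209.4]
orientation: [-3.081, -0.613, -0.003]
ft_force: [0.2, 0.3, 0.5]
width: 87.8
grasp_force: 0.0
```

Run:
```python
from m import *
snap("wrist","w4.png"); meas(["bottle_amber","bottle_clear"])
```

```text
wrist cam [541.4 369.6 372. ] tcp [464.8 338.9 209.6] t 28.45
bottle_amber 0.85 [508.6 426.7] [-1.9 -2.2  2.4  2.6] [1. 1. 1. 1.]
bottle_clear 0.61 [418.5 250.8] [-9.1 -0.1  6.7  0.6] [1. 1. 1. 1.]
bottle_clear 0.48 [459.9 143.4] [-14.9 -15.   10.3  13.3] [1. 1. 1. 1.]
```

View pics/w4.png

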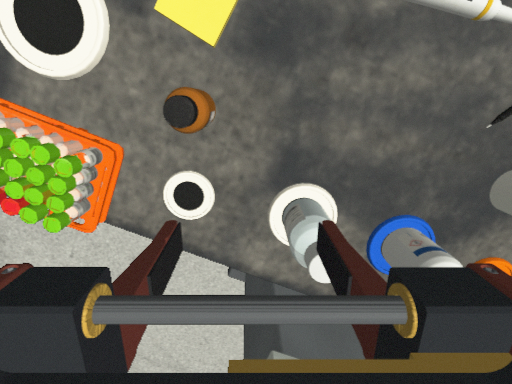

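The clear bottle stands upright in the white stand at (303,215), and the amber cap is at (180,111) with clear space around it. The arm was still moving in this shot, so I use the earlier amber fix of (503,422).

Emit:
apply_moves([
  {"tx": 0.015, "ty": 0.035, "tz": 0, "spin": 0},
  {"tx": 0.03, "ty": 0.065, "tz": 0, "spin": 0},
  {"tx": 0.038, "ty": 0.083, "tz": 0, "spin": 0},
  {"tx": 0.041, "ty": 0.089, "tz": -0.015, "spin": 0},
  {"tx": 0.041, "ty": 0.089, "tz": -0.035, "spin": 0},
  {"tx": 0.041, "ty": 0.089, "tz": -0.055, "spin": 0},
  {"tx": 0.041, "ty": 0.089, "tz": -0.075, "spin": 0},
  {"tx": 0.041, "ty": 0.089, "tz": -0.095, "spin": 0},
])

```text
t: 29.35
ee_pos: [501.1, 419.0, 110.8]
orientation: [3.08, 0.613, -0.003]
ft_force: [-0.2, -0.5, -0.1]
width: 87.3
grasp_force: 0.0
```

Emit:
apply_moves([
  {"tx": 0, "ty": 0, "tz": -0.02, "spin": 0},
  {"tx": 0, "ty": 0, "tz": -0.04, "spin": 0},
  {"tx": 0, "ty": 0, "tz": -0.055, "spin": 0},
  {"tx": 0, "ty": 0, "tz": -0.066, "spin": 0},
  {"tx": 0, "ty": 0, "tz": -0.073, "spin": 0},
  {"tx": 0, "ty": 0, "tz": -0.075, "spin": 0},
  {"tx": 0, "ty": 0, "tz": -0.075, "spin": 0},
  {"tx": 0, "ty": 0, "tz": -0.075, "spin": 0},
])

```text
t: 30.15
ee_pos: [502.7, 421.6, 38.1]
orientation: [-3.08, -0.615, -0.002]
ft_force: [-0.1, -1.1, 0.0]
width: 87.8
grasp_force: 0.0
```

Emit:
apply_moves([
  {"tx": 0, "ty": 0, "tz": 0, "spin": 0},
  {"tx": 0, "ty": 0, "tz": 0, "spin": 0},
  {"tx": 0, "ty": 0, "tz": 0, "spin": 0},
  {"tx": 0, "ty": 0, "tz": 0, "spin": 0},
  {"tx": 0, "ty": 0, "tz": 0, "spin": 0},
  {"tx": 0, "ty": 0, "tz": 0, "spin": 0},
  {"tx": 0, "ty": 0, "tz": 0, "spin": 0},
  {"tx": 0, "ty": 0, "tz": 0, "spin": 0},
], gripper=1)

```text
t: 30.95
ee_pos: [502.3, 421.3, 37.5]
orientation: [-3.081, -0.615, -0.0]
ft_force: [-0.6, 0.9, 0.4]
width: 48.0
grasp_force: 30.0
```

Emit:
apply_moves([
  {"tx": 0, "ty": 0, "tz": 0.008, "spin": 0},
  {"tx": 0, "ty": 0, "tz": 0.025, "spin": 0},
  {"tx": 0, "ty": 0, "tz": 0.05, "spin": 0},
  {"tx": 0, "ty": 0, "tz": 0.08, "spin": 0},
  {"tx": 0, "ty": 0, "tz": 0.11, "spin": 0},
  {"tx": 0, "ty": 0, "tz": 0.14, "spin": 0},
  {"tx": 0, "ty": -0.005, "tz": 0.165, "spin": 0},
  {"tx": 0, "ty": -0.02, "tz": 0.18, "spin": 0},
])

```text
t: 31.75
ee_pos: [503.1, 402.2, 221.2]
orientation: [-3.078, -0.616, -0.007]
ft_force: [1.3, 0.6, -1.4]
width: 47.4
grasp_force: 30.0
```

Emit:
apply_moves([
  {"tx": 0, "ty": -0.025, "tz": 0, "spin": 0},
  {"tx": 0, "ty": -0.055, "tz": 0, "spin": 0},
  {"tx": 0, "ty": -0.09, "tz": 0, "spin": 0},
  {"tx": 0, "ty": -0.125, "tz": 0, "spin": 0},
  {"tx": -0.01, "ty": -0.16, "tz": 0, "spin": 0},
  {"tx": -0.02, "ty": -0.195, "tz": 0, "spin": 0},
  {"tx": -0.03, "ty": -0.23, "tz": 0, "spin": 0},
  {"tx": -0.04, "ty": -0.265, "tz": 0, "spin": 0},
])

```text
t: 32.55
ee_pos: [461.0, 134.1, 217.7]
orientation: [3.081, 0.614, -0.0]
ft_force: [-0.1, 0.3, -1.0]
width: 47.5
grasp_force: 30.0
```

Emit:
apply_moves([
  {"tx": -0.01, "ty": -0.035, "tz": 0, "spin": 0},
  {"tx": -0.02, "ty": -0.07, "tz": 0, "spin": 0},
  {"tx": -0.025, "ty": -0.105, "tz": 0, "spin": 0},
  {"tx": -0.03, "ty": -0.14, "tz": 0, "spin": 0},
  {"tx": -0.03, "ty": -0.17, "tz": 0, "spin": 0},
  {"tx": -0.03, "ty": -0.195, "tz": 0, "spin": 0},
  {"tx": -0.03, "ty": -0.21, "tz": 0, "spin": 0},
  {"tx": -0.03, "ty": -0.218, "tz": 0, "spin": 0},
])

```text
t: 33.35
ee_pos: [431.4, -83.3, 217.7]
orientation: [3.081, 0.612, -0.0]
ft_force: [0.3, -0.5, -1.8]
width: 47.8
grasp_force: 30.0
```

Emit:
apply_moves([
  {"tx": 0, "ty": 0, "tz": -0.01, "spin": 0},
  {"tx": 0, "ty": 0, "tz": -0.03, "spin": 0},
  {"tx": 0, "ty": 0, "tz": -0.055, "spin": 0},
  {"tx": 0, "ty": 0, "tz": -0.08, "spin": 0},
  {"tx": 0, "ty": 0, "tz": -0.105, "spin": 0},
  {"tx": 0, "ty": 0, "tz": -0.13, "spin": 0},
  {"tx": 0, "ty": 0, "tz": -0.145, "spin": 0},
  {"tx": 0, "ty": 0, "tz": -0.155, "spin": 0},
])

```text
t: 34.15
ee_pos: [431.1, -80.8, 60.8]
orientation: [-3.08, -0.616, 0.004]
ft_force: [-0.4, -0.9, -1.1]
width: 47.8
grasp_force: 30.0
```

Emit:
apply_moves([
  {"tx": 0, "ty": 0, "tz": -0.007, "spin": 0},
  {"tx": 0, "ty": 0, "tz": -0.013, "spin": 0},
  {"tx": 0, "ty": 0, "tz": -0.017, "spin": 0},
  {"tx": 0, "ty": 0, "tz": -0.02, "spin": 0},
  {"tx": 0, "ty": 0, "tz": -0.021, "spin": 0},
  {"tx": 0, "ty": 0, "tz": -0.022, "spin": 0},
  {"tx": 0, "ty": 0, "tz": -0.022, "spin": 0},
  {"tx": 0, "ty": 0, "tz": -0.022, "spin": 0},
])

```text
t: 34.95
ee_pos: [432.5, -81.8, 40.6]
orientation: [3.081, 0.614, 0.001]
ft_force: [1.2, 0.6, -1.0]
width: 47.5
grasp_force: 30.0
```

Emit:
apply_moves([
  {"tx": 0, "ty": 0, "tz": -0.0003, "spin": 0},
  {"tx": 0, "ty": 0, "tz": -0.0005, "spin": 0},
  {"tx": 0, "ty": 0, "tz": -0.0008, "spin": 0},
  {"tx": 0, "ty": 0, "tz": -0.001, "spin": 0},
  {"tx": 0, "ty": 0, "tz": -0.001, "spin": 0},
  {"tx": 0, "ty": 0, "tz": -0.001, "spin": 0},
  {"tx": 0, "ty": 0, "tz": -0.001, "spin": 0},
  {"tx": 0, "ty": 0, "tz": -0.001, "spin": 0},
])

```text
t: 35.75
ee_pos: [432.5, -81.8, 40.4]
orientation: [3.081, 0.615, 0.001]
ft_force: [-3.2, 1.7, 13.9]
width: 47.2
grasp_force: 30.0
```

Emit:
apply_moves([
  {"tx": 0, "ty": 0, "tz": 0, "spin": 0},
  {"tx": 0, "ty": 0, "tz": 0, "spin": 0},
  {"tx": 0, "ty": 0, "tz": 0, "spin": 0},
  {"tx": 0, "ty": 0, "tz": 0, "spin": 0},
  {"tx": 0, "ty": 0, "tz": 0, "spin": 0},
  {"tx": 0, "ty": 0, "tz": 0, "spin": 0},
  {"tx": 0, "ty": 0, "tz": 0.005, "spin": 0},
  {"tx": 0, "ty": 0, "tz": 0.015, "spin": 0},
], gripper=-1)

```text
t: 36.55
ee_pos: [431.8, -81.7, 54.5]
orientation: [-3.08, -0.614, 0.002]
ft_force: [0.4, -0.2, -0.6]
width: 87.9
grasp_force: 0.0
```

Emit:
apply_moves([
  {"tx": 0, "ty": 0, "tz": 0.02, "spin": 0},
  {"tx": 0, "ty": 0, "tz": 0.045, "spin": 0},
  {"tx": 0, "ty": 0, "tz": 0.08, "spin": 0},
  {"tx": 0, "ty": 0, "tz": 0.12, "spin": 0},
  {"tx": 0, "ty": 0, "tz": 0.16, "spin": 0},
  {"tx": 0, "ty": 0, "tz": 0.2, "spin": 0},
  {"tx": 0, "ty": 0, "tz": 0.23, "spin": 0},
  {"tx": 0, "ty": 0, "tz": 0.25, "spin": 0},
])

```text
t: 37.35
ee_pos: [432.7, -81.8, 307.9]
orientation: [3.079, 0.614, 0.006]
ft_force: [-1.2, 0.8, 0.9]
width: 87.8
grasp_force: 0.0
```

Emit:
apply_moves([
  {"tx": 0, "ty": 0, "tz": 0, "spin": 0},
  {"tx": 0, "ty": 0, "tz": 0, "spin": 0},
  {"tx": 0, "ty": 0, "tz": 0, "spin": 0},
  {"tx": 0, "ty": 0, "tz": 0, "spin": 0},
  {"tx": 0, "ty": 0, "tz": 0, "spin": 0},
  {"tx": 0, "ty": 0, "tz": 0, "spin": 0},
  {"tx": 0, "ty": 0, "tz": 0, "spin": 0},
  {"tx": 0, "ty": 0, "tz": 0, "spin": 0},
])

```text
t: 38.15
ee_pos: [432.3, -81.8, 304.3]
orientation: [-3.081, -0.615, 0.0]
ft_force: [0.2, 1.0, 0.3]
width: 88.1
grasp_force: 0.0
```

Run:
```python
from h import *
snap("scene","s5.png"); snap("wrist","w5.png")
a=cv2.imread("pics/s5.png"); b=cv2.imread("pics/w5.png")
a=cv2.resize(a[100:300,180:380],None,fx=2,fy=2,interpolation=cv2.INTER_CUBIC)
cv2.imwrite("pics/f.png",np.hstack([a,cv2.resize(b[:300],(400,234)) if 0 else cv2.copyMakeBorder(cv2.resize(b,(400,300)),0,100,0,0,0)]))
```

```text
(no output)
```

View pics/f.png

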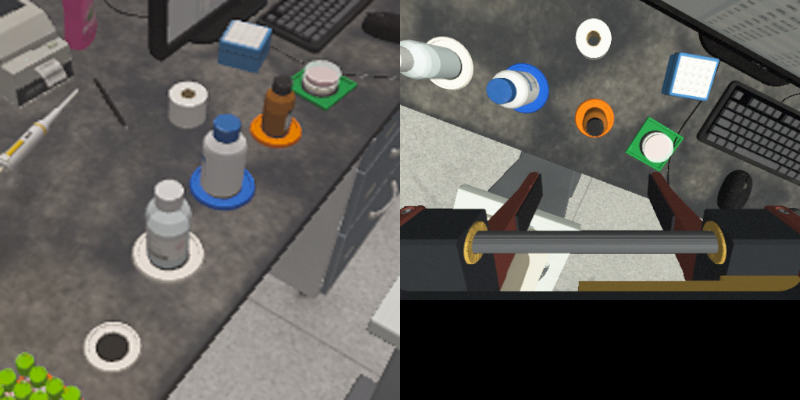

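All four items are upright in their places: clear bottle (168,225), blue (222,160), amber (278,105) and dishes (322,77) in the left half. The roll and cryo box look unmoved. Contact heights match the stand floors, so I hand in the job.

```bash
python3 -c "
from workcell import ctrl
print(ctrl.close_job())"
```

```text
the job is handed in; nothing more can be done
None
```

The job is handed in at about 38 s: dishes in the green tray, then the blue-capped, clear and amber bottles each upright in their own stands, with the label roll and cryo box not touched.

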